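# Angle a tube rack past the bench post into the reader bay

### The arm

A 6-joint arm with a two-finger parallel gripper is mounted at the origin on the work surface. World frame = base frame: x ahead of the robot, y to its left, z up, the work surface at z = 0. Lengths are in m, angles in rad, forces in N, time in s.
With the tool pointing down it reaches from about 0.35 to 0.775 m from the base axis. Payload 7.3 kg.
Tool frame: the origin (TCP) lies where the fingers leave the gripper's body, on its centre line; the fingertips stand 66 mm ahead of it and the grasp point (between the pads) lies 47 mm ahead of it; x points along the fingers, z is the direction in which the jaws open and shut, and the axes are right-handed (so a half turn about x gives the same grasp; the last joint's range is limited). The gripper opens to 92 mm and grips with 3 to 60 N. Pads are 19 mm wide; open, the fingers measure 130 mm over their backs; the gripper's body (75 mm by 190 mm) begins 47 mm behind the grasp point.
Start: joints at [1.2, 0.342, 1.524, -0, 1.275, -0.146], TCP at [0.117, 0.512, 0.292] pointing down, gripper open.
Joint ranges: [-2.53, 2.53], [-0.77, 2.02], [0.04, 2.7], [-1, 4.14], [0.28, 2.66], [-3.11, 3.11]. Speed limits (rad/s): [2.57, 2.57, 3.14, 3.14, 3.14, 3.14].

### API

Orientations are given as a rotation vector (axis times angle).
In Python, from plant import * gives the robot as it stands.
- The arm moves only by the tool arm_command, never from a script. Its arguments are lists of equal length, an entry for each row: "translation": the shift along the tool's x, y, z in cm, a list of three; "turn": the turn, a rotation vector about the tool's x, y, z in rad, a list of three. A call has exactly 10 rows; each row shifts and turns the commanded pose from where the row before left it, along the tool's axes as they then stand; what a row does not reach is not made up. A row lasts 1/12 s, in which the tool goes at most 41.7 mm and 7.16 degrees, less where a joint would pass 70% of its speed; a pose out of reach is approached as far as the arm can. A call is refused whole if a number of a shift passes 4.17 or a number of a turn 0.125, either way. A call with a gripper value outside its range is refused whole. "jaw" is the finger opening in cm, from 0 to 9.18, set as the call begins (left out, the last holds). The fingers move at their own pace and stop on an object; "squeeze" is the grip in N (left out, the last holds). Time passes only in rows, so rows that do not move let the fingers close, or fill a call up. It gives the time, the measured TCP pose, the force and the opening at its end, in the units of the state.
- read_state(): the state, without advancing time (a new reading comes with each control period).
- grab_frame(name): name is "scene" or "side" or "wrist"; returns (picture, depth): 420x560x3 uint8, red, green, blue; 420x560 float32, m along the optical axis (not along the pixel's ray), 0 where there is no reading.
- camera_info(name): a dict with "intrinsics" (3x3 intrinsics, pixels), "world_from_camera" (4x4, takes a point from camera to world coordinates); the wrist camera has in their place "tool_from_camera" (4x4, takes a point from camera to tool coordinates, whose origin is the TCP and whose axes are the tool frame's). Camera axes: x right, y up, looking along -z (the intrinsics and any distortion apply to the point x, -y, -z); pixel columns grow to the right and rows downward; lengths in m; the calibration is good to about 2 mm. The wrist camera is an equidistant fisheye: a pixel r from the principal point sees the ray r / f radians off the axis. A picture is of the moment at which its call begins: read the wrist's pose just before it. camera_info takes no time and is no camera call.
- hand_in(): hands the job in, once; it reports no verdict.
The state is a dict: "clock": time; "joint_positions": joint angles; "qvel": joint speeds; "effort": joint torques, N m; "tcp_pos": TCP position; "tool_rot": TCP orientation; "ft_force": force on the tool from outside, world axes, zero at the start; "wrist_torque": the same for the moment, N m; "opening": finger opening in m.
Only numpy, scipy, OpenCV 4.12 (cv2) and the standard library are available. Lean on these libraries where they do the work, as an engineer would, in place of code of your own. Each camera call takes 0.05 s, during which the arm holds its last target. There are 200 camera calls.

### The job

Push the long tube rack over the bench with the fingertips, angling it past the steel post and into the three-sided bay of the tube reader, until its long side sits fully home, flush along the bay's back wall. Do not grip, lift or tip the rack, leave the beaker, the jar and the spatula where they are, and finish with the hand clear of the rack.

Things in the scene. Friction and masses are not known exactly. Their poses are not given: they have to be found in the camera images.
- rack: Loose aluminium test-tube rack, 210 mm long (its y), 50 mm wide (x), top plate at 46 mm, white-capped tubes fixed in it reach 56 mm. Lower 28 mm: a solid-sided tray to push on. 0.3 to 0.65 kg. Origin: centre of its underside. It starts on the robot's side of the post, shifted to the bay's -y, its +y end towards the bay's +y, long axis within 15 degrees of the back wall.
- reader: Fixed white and blue tube reader, 300 mm wide, 56 mm high, 110 mm deep; its front face (x = 0) is the back wall of an open bay towards the robot. Origin: on the bench at the middle of that wall's foot; x points into the wall, away from the robot, y left along it. The rack is home with its long axis along y and its origin at x = -25 mm; the bay's floor is the bare bench.
- bay_mouth (a point): Middle of the bay's mouth on the bench, 62 mm before the back wall (reader x = -62 mm). The bay is 250 mm wide inside (reader y = -125 to +125 mm) between two aluminium side walls, 12 mm thick and 34 mm high, that reach from the back wall to the mouth.
- post: Fixed upright round steel post, 20 mm diameter, 56 mm high; origin: centre of its foot, at reader x = -98 mm, y = +45 to +75 mm, before the left half of the bay's mouth. It blocks a straight push and the right side wall blocks going in square beside it, so the rack's +y end must go in behind the post first, slanted.
- beaker: Loose small glass beaker, 56 mm diameter, 68 mm high; origin at the centre of its foot. Bystander, left of the work.
- jar: Loose amber jar with a lid, 48 mm diameter, 72 mm high; origin at the centre of its foot. Bystander, right of the work.
- spatula: Loose spatula, 170 mm long, lying on the bench along its own x; origin at the centre of its underside. Bystander, far left.

How it is judged:
At the end, for the whole second after the job is handed in: The rack stands upright on the bench between the bay's side walls, at rest, its long side against the back wall: origin within 8 mm of the home depth and long axis within 0.06 rad (3.4 degrees) of the back wall (x of rack in the frame of reader between -0.033 and -0.02 m and y of rack in the frame of reader between -0.024 and 0.024 m and angle between the y axis of rack and the y axis of reader, either way round below 0.06 rad and height (world z) of rack below 0.004 m and angle between rack's own z axis and vertical below 0.05 rad and linear speed of rack below 0.01 m/s); the robot touches nothing.
It fails at once if the rack is lifted (more than 10 mm) off the bench (height (world z) of rack above 0.01 m).
It fails at once if the rack is tipped by more than 0.2 rad (angle between rack's own z axis and vertical above 0.2 rad).
It fails at once if the rack is taken between the fingers (the grasp point is inside the rack, below its tube caps' tops + 12 mm) (x of the grasp point in the frame of rack between -0.02 and 0.02 m and y of the grasp point in the frame of rack between -0.1 and 0.1 m and z of the grasp point in the frame of rack below 0.068 m).
It fails at once if the beaker, the jar or the spatula is moved by more than 20 mm (distance of any of beaker, jar, spatula from where it was at the start of the episode above 0.02 m).
It also fails if it takes over 72 s, if anything falls off the work surface, if the arm or the gripper's body presses on something with over 40 N, if the wrist force passes 120 N, or if a joint passes its speed limit or range.

## Working session

There is one attempt and no reset: what is moved stays moved. The work goes in short steps, Python scripts to look and compute and a tool call to move; the robot and the scene stay as the last step left them, time stands still between calls to the robot, and variables do not carry over. Pictures are saved under pics/ and viewed, about 8 in all and at most 12, crops included, and the job is handed in when it is done.

Besides the shell and the picture viewer there is one more tool, called after "Call:" by a JSON object that holds its "api" and its "payload", one argument or row to a line. arm_command: Moves the arm, as the interface text tells. Its arguments: {"type":"object","properties":{"translation":{"type":"array"},"turn":{"type":"array"},"jaw":{"type":"number"},"squeeze":{"type":"number"}},"required":["translation","turn"]}

```bash
mkdir -p pics; ls; cat > h.py <<'E'
from plant import *
import numpy as np, cv2
from scipy.spatial.transform import Rotation as R
def snap(n,f):
    p,d=grab_frame(n); cv2.imwrite('pics/'+f+'.png',p[...,::-1]); np.savez('/tmp/'+f,p=p,d=d); return p,d
def cloud(n,d):
    c=camera_info(n);K=np.array(c['intrinsics']);T=np.array(c['world_from_camera'])
    v,u=np.mgrid[:d.shape[0],:d.shape[1]]
    P=np.stack([(u-K[0,2])/K[0,0]*d,-(v-K[1,2])/K[1,1]*d,-d],-1)
    W=P@T[:3,:3].T+T[:3,3]; W[d<=0]=np.nan; return W
E
python3 - <<'E'
from h import *
s=read_state();print(s['clock'],s['tcp_pos'],s['tool_rot'],s['ft_force'])
for n in('scene','side'):
    snap(n,n+'0');c=camera_info(n);print(n,{k:np.round(v,3).tolist() if k!='x' else v for k,v in c.items() if not isinstance(v,str)})
a=cv2.imread('pics/scene0.png')
E
```

```text
pics
0.0 [0.11691962 0.5115056  0.29154181] [-1.04283239  1.30856672  1.04155728] [0.53448387 0.27469921 0.42155294]
scene {'intrinsics': [[403.195, 0.0, 282.261], [0.0, 403.195, 208.775], [0.0, 0.0, 1.0]], 'world_from_camera': [[0.368, -0.539, 0.757, 1.284], [0.93, 0.209, -0.303, -0.319], [0.005, 0.816, 0.578, 0.584], [0.0, 0.0, 0.0, 1.0]]}
side {'intrinsics': [[540.621, 0.0, 279.949], [0.0, 540.621, 207.134], [0.0, 0.0, 1.0]], 'world_from_camera': [[0.988, 0.131, -0.085, 0.452], [-0.155, 0.762, -0.628, -0.941], [-0.018, 0.634, 0.773, 1.212], [0.0, 0.0, 0.0, 1.0]]}
```

View pics/scene0.png

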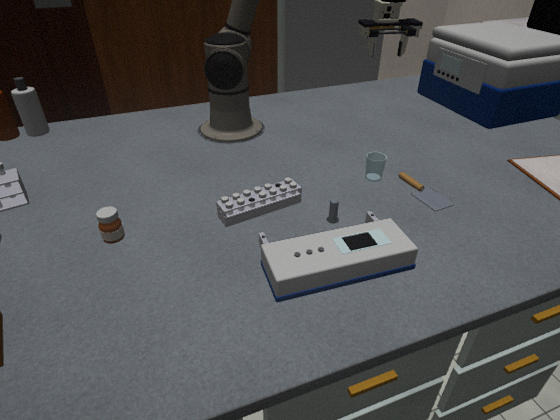

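View pics/side0.png

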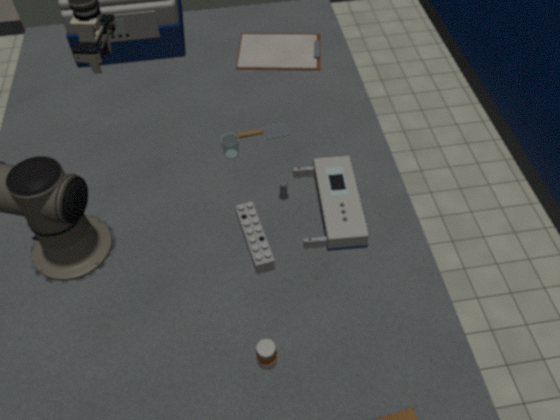

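The scene view shows the rack at about (260,200), the post at (333,210), the reader at (338,255), the beaker at (375,165) and the jar at (110,225). The side view shows the rack at (255,236), the post at (283,190) and the reader at (340,200). Next I measure them by depth.

```bash
cat >> h.py <<'E'
def rect(W,box,z0,z1):
    u0,v0,u1,v1=box; Q=W[v0:v1,u0:u1].reshape(-1,3); Q=Q[(Q[:,2]>z0)&(Q[:,2]<z1)]
    return Q, cv2.minAreaRect(Q[:,:2].astype(np.float32)*1000)
E
python3 - <<'E'
from h import *
np.set_printoptions(precision=4,suppress=True)
B={'side0':dict(reader=(305,150,372,250),rack=(230,195,280,275),post=(274,178,294,204),beaker=(215,125,245,165),jar=(250,333,285,370),wl=(288,160,318,182),wr=(298,230,330,250)),
'scene0':dict(reader=(255,215,420,295),rack=(210,172,308,225),post=(322,193,345,225),beaker=(360,145,390,185),jar=(92,202,130,245))}
for n,bb in B.items():
    W=cloud(n[:-1],np.load('/tmp/'+n+'.npz')['d'])
    print(n,'bench z',np.nanmedian(W[280:300,290:330,2]) if n=='side0' else np.nanmedian(W[150:170,180:300,2]))
    for k,b in bb.items():
        for z0,z1 in((.012,.1),(.040,.065)):
            try:
                Q,r=rect(W,b,z0,z1);print(k,z0,len(Q),'mean',Q.mean(0),'max z',Q[:,2].max(),'rect',np.round(r[0],1),np.round(r[1],1),round(r[2],2))
            except Exception as e: print(k,z0,'none')
E
```

```text
side0 bench z 0.00045511139919662824
reader 0.012 3961 mean [ 0.7395 -0.0109  0.052 ] max z 0.06687135992371718 rect [725.3  16.6] [306.4 169.2] 84.89
reader 0.04 3376 mean [0.746  0.     0.0564] max z 0.064708520349678 rect [738.6  15.3] [306.3 140.3] 84.56
rack 0.012 1392 mean [ 0.4965 -0.0821  0.0463] max z 0.06273898279760814 rect [496.  -65.7] [ 50.9 217.9] 8.67
rack 0.04 1182 mean [ 0.497 -0.075  0.05 ] max z 0.06273898279760814 rect [495.9 -64.8] [ 50.9 216.1] 8.64
post 0.012 96 mean [0.6    0.0774 0.0397] max z 0.06090874768004051 rect [600.6  80.3] [21.9 17.6] 77.52
post 0.04 49 mean [0.6003 0.0791 0.0526] max z 0.06090874768004051 rect [601.   81.1] [18.8 15.9] 39.62
beaker 0.012 404 mean [0.4692 0.2858 0.0446] max z 0.0731357957605221 rect [475.6 309.9] [122.5  53.9] 70.4
beaker 0.04 181 mean [0.4647 0.2812 0.0536] max z 0.06494640675400465 rect [465.1 280.4] [58.7 52. ] 73.24
jar 0.012 516 mean [ 0.4806 -0.4204  0.0573] max z 0.07830630075431033 rect [ 480.9 -415. ] [46.3 45.6] 32.49
jar 0.04 119 mean [ 0.48   -0.4276  0.0496] max z 0.06473264991997008 rect [ 481.1 -422.2
[... 854 characters left out ...]
x z 0.05823186699649774 rect [499.  -64.2] [ 54.3 210.8] 8.92
post 0.012 156 mean [0.6077 0.0817 0.0372] max z 0.05734185669775049 rect [604.3  85.2] [19.2 21.5] 13.43
post 0.04 74 mean [0.6067 0.0821 0.0503] max z 0.05734185669775049 rect [603.7  85.2] [19.3 20.2] 6.56
beaker 0.012 463 mean [0.4745 0.2779 0.0465] max z 0.06930880886500113 rect [468.6 282.9] [53.7 59.1] 31.65
beaker 0.04 258 mean [0.4703 0.2805 0.0538] max z 0.06497860959283874 rect [468.5 281.9] [55.8 53.5] 3.11
jar 0.012 698 mean [ 0.4963 -0.4093  0.0486] max z 0.07377022571286285 rect [ 487.3 -410.8] [48.5 44.4] 40.24
jar 0.04 225 mean [ 0.4988 -0.409   0.0513] max z 0.0649631393444039 rect [ 494.1 -409.1] [26.3 45.8] 8.2
```

```bash
cat >> h.py <<'E'
def reader_frame(W,box):
    """front edge line of the reader's top (fit), returns O, ang(yaw of reader)"""
    Q,_=rect(W,box,.050,.066)
    (c,s,a)=cv2.minAreaRect(np.float32(Q[:,:2]*1000))
    yaw=np.radians(a-90 if s[0]>s[1] else a)
    for _ in range(3):
        ex=np.array([np.cos(yaw),np.sin(yaw)]);ey=np.array([-ex[1],ex[0]])
        X=Q[:,:2]@ex;Y=Q[:,:2]@ey;ym=np.percentile(Y,[.3,99.7])
        ok=(Y>ym[0]+.02)&(Y<ym[1]-.02)
        b=np.digitize(Y[ok],np.linspace(ym[0]+.02,ym[1]-.02,14));
        # far edge and near edge per bin
        pts=[(np.median(Y[ok][b==i]),np.percentile(X[ok][b==i],2),np.percentile(X[ok][b==i],98)) for i in range(1,14) if (b==i).sum()>20]
        pts=np.array(pts);k=np.polyfit(pts[:,0],pts[:,1],1);k2=np.polyfit(pts[:,0],pts[:,2],1)
        yaw-=np.arctan((k[0]+k2[0])/2)
    return ex*pts[:,1].mean()+ey*ym.mean(),yaw,pts[:,1].mean(),pts[:,2].mean(),ym
def tool():
    s=read_state();M=R.from_rotvec(s['tool_rot']).as_matrix();return s,M
E
python3 - <<'E'
from h import *
np.set_printoptions(precision=4,suppress=True)
for n,b in(('side',(312,150,372,250)),('scene',(255,222,420,295))):
    W=cloud(n,np.load('/tmp/'+n+'0.npz')['d']);print(n,*reader_frame(W,b))
s,M=tool();print(M)
E
```

```text
side [0.6958 0.0175] -0.06437596995477145 0.6932704021002845 0.7981125654598217 [-0.0874  0.2119]
scene [0.7023 0.0198] -0.06788175613894848 0.6993308944556238 0.8034331449518268 [-0.0809  0.2157]
[[-0.0005 -0.9748  0.2229]
 [-0.0013  0.2229  0.9748]
 [-1.      0.0002 -0.0014]]
```

```bash
cat >> h.py <<'E'
O=np.array([.6965,.0185]); YR=-.066
def r2w(x,y):
    c,s=np.cos(YR),np.sin(YR); return O+np.array([c*x-s*y,s*x+c*y])
def w2r(p):
    c,s=np.cos(YR),np.sin(YR); d=np.array(p)[...,:2]-O; return np.stack([c*d[...,0]+s*d[...,1],-s*d[...,0]+c*d[...,1]],-1)
def hand():
    s,M=tool(); yaw=np.arctan2(-M[0,2],M[1,2]); return s,M,s['tcp_pos'],yaw
def rackpt(c,psi,x,y):
    """reader-frame point of rack-frame (x,y)"""
    C,S=np.cos(psi),np.sin(psi); return (c[0]+C*x-S*y, c[1]+S*x+C*y)
def plan(wps,dec=2):
    """wps: (x,y reader m, z m, yaw reader rad, rows) from the measured pose; prints tool rows (cm, turn about tool x)"""
    s,M,p,yaw=hand(); out=[]
    p=p.copy()
    tilt=R.from_matrix(M).as_matrix()
    for x,y,z,ya,n in wps:
        t=np.r_[r2w(x,y),z]; yt=ya+YR; p0=p.copy(); y0=yaw; dy=(yt-y0+np.pi)%(2*np.pi)-np.pi
        for i in range(1,n+1):
            q=p0+(t-p0)*i/n; yw=y0+dy*i/n
            c,sn=np.cos(yaw),np.sin(yaw); d=(q-p)*100
            # tool axes: x=-Z, z=(-sn,c), y=z x x=(-c,-sn)
            r=[-d[2], -c*d[0]-sn*d[1], -sn*d[0]+c*d[1]]
            rt=np.round(r,dec); tw=round(-(yw-yaw),3)
            out.append((rt.tolist(),tw)); 
            p=p+np.array([-c*rt[1]-sn*rt[2], -sn*rt[1]+c*rt[2], -rt[0]])/100; yaw-=tw
    for k in range(0,len(out),10): 
        print('T',[o[0] for o in out[k:k+10]]); print('R',[[o[1],0,0] for o in out[k:k+10]])
def where():
    s,M,p,yaw=hand(); print('t',round(s['clock'],2),'reader',np.round(w2r(p),4),'z',round(p[2],4),'yaw',round(yaw-YR,3),'F',np.round(s['ft_force'],1),'q',np.round(s['joint_positions'],2),'down',np.round(M[:,0],3))
E
python3 - <<'E'
from h import *
where()
x,y=rackpt((-.193,-.0964),.22,-.065,.035);print(x,y)
v=w2r(np.array([.33,.33]))
plan([(v[0],v[1],.29,.0,10),(x,y,.25,.22,15),(x,y,.078,.22,5)],1)
E
```

```text
t 0.1 reader [-0.6108  0.4537] z 0.2916 yaw -0.159 F [0.1 0.8 0.3] q [ 1.2   0.34  1.52  0.    1.28 -0.15] down [-0.001 -0.001 -1.   ]
-0.2640713710143198 -0.07642851477368531
T [[0.0, -2.5, -1.3], [0.0, -2.4, -1.3], [0.0, -2.5, -1.4], [0.1, -2.4, -1.4], [-0.0, -2.4, -1.5], [-0.0, -2.4, -1.5], [0.0, -2.3, -1.5], [0.0, -2.3, -1.5], [0.0, -2.3, -1.6], [0.1, -2.3, -1.7]]
R [[np.float64(-0.016), 0, 0], [np.float64(-0.016), 0, 0], [np.float64(-0.016), 0, 0], [np.float64(-0.016), 0, 0], [np.float64(-0.015), 0, 0], [np.float64(-0.016), 0, 0], [np.float64(-0.016), 0, 0], [np.float64(-0.016), 0, 0], [np.float64(-0.016), 0, 0], [np.float64(-0.016), 0, 0]]
T [[0.3, -0.8, -2.4], [0.2, -0.8, -2.5], [0.3, -0.7, -2.4], [0.3, -0.7, -2.4], [0.2, -0.7, -2.5], [0.3, -0.6, -2.5], [0.2, -0.6, -2.5], [0.3, -0.6, -2.5], [0.3, -0.5, -2.5], [0.2, -0.5, -2.5]]
R [[np.float64(-0.015), 0, 0], [np.float64(-0.014), 0, 0], [np.float64(-0.015), 0, 0], [np.float64(-0.015), 0, 0], [np.float64(-0.014), 0, 0], [np.float64(-0.015), 0, 0], [np.float64(-0.015), 0, 0], [np.float64(-0.014), 0, 0], [np.float64(-0.015), 0, 0], [np.float64(-0.015), 0, 0]]
T [[0.3, -0.5, -2.5], [0.3, -0.4, -2.5], [0.2, -0.4, -2.5], [0.3, -0.3, -2.5], [0.3, -0.3, -2.6], [3.4, -0.0, 0.0], [3.5, -0.0, 0.0], [3.4, -0.0, 0.0], [3.4, -0.0, 0.0], [3.5, -0.0, 0.0]]
R [[np.float64(-0.014), 0, 0], [np.float64(-0.015), 0, 0], [np.float64(-0.014), 0, 0], [np.float64(-0.015), 0, 0], [np.float64(-0.015), 0, 0], [np.float64(0.0), 0, 0], [np.float64(0.0), 0, 0], [np.float64(0.0), 0, 0], [np.float64(0.0), 0, 0], [np.float64(0.0), 0, 0]]
```

Call:
{"api": "arm_command", "payload": {
  "translation": [
    [0,-2.5,-1.3],
    [0,-2.4,-1.3],
    [0,-2.4,-1.4],
    [0,-2.4,-1.4],
    [0,-2.4,-1.5],
    [0,-2.4,-1.5],
    [0,-2.3,-1.5],
    [0,-2.3,-1.5],
    [0,-2.3,-1.6],
    [0,-2.3,-1.7]
  ],
  "turn": [
    [-0.016,0,0],
    [-0.016,0,0],
    [-0.016,0,0],
    [-0.016,0,0],
    [-0.016,0,0],
    [-0.016,0,0],
    [-0.016,0,0],
    [-0.016,0,0],
    [-0.016,0,0],
    [-0.016,0,0]
  ],
  "jaw": 9.1
}}

```text
clock: 0.93
tcp_pos: [0.3298, 0.3292, 0.292]
tool_rot: [-1.162, 1.239, 1.162]
ft_force: [0.1, 0.1, 0.1]
opening: 0.0909
```

Call:
{"api": "arm_command", "payload": {
  "translation": [
    [0.3,-0.8,-2.4],
    [0.3,-0.8,-2.5],
    [0.3,-0.7,-2.4],
    [0.3,-0.7,-2.4],
    [0.3,-0.7,-2.5],
    [0.3,-0.6,-2.5],
    [0.3,-0.6,-2.5],
    [0.3,-0.6,-2.5],
    [0.3,-0.5,-2.5],
    [0.3,-0.5,-2.5]
  ],
  "turn": [
    [-0.015,0,0],
    [-0.015,0,0],
    [-0.015,0,0],
    [-0.015,0,0],
    [-0.014,0,0],
    [-0.015,0,0],
    [-0.015,0,0],
    [-0.014,0,0],
    [-0.015,0,0],
    [-0.015,0,0]
  ]
}}

```text
clock: 1.77
tcp_pos: [0.3946, 0.082, 0.2619]
tool_rot: [-1.271, 1.169, 1.271]
ft_force: [0.3, 0.5, 0.2]
opening: 0.0911
```

Call:
{"api": "arm_command", "payload": {
  "translation": [
    [0.3,-0.5,-2.5],
    [0.3,-0.4,-2.5],
    [0.2,-0.4,-2.5],
    [0.2,-0.3,-2.5],
    [0,-0.3,-2.6],
    [0,0,0],
    [0,0,0],
    [0,0,0],
    [0,0,0],
    [0,0,0]
  ],
  "turn": [
    [-0.015,0,0],
    [-0.015,0,0],
    [-0.014,0,0],
    [-0.015,0,0],
    [-0.015,0,0],
    [0,0,0],
    [0,0,0],
    [0,0,0],
    [0,0,0],
    [0,0,0]
  ]
}}

```text
clock: 2.6
tcp_pos: [0.4275, -0.0389, 0.2522]
tool_rot: [-1.325, 1.13, 1.325]
ft_force: [0.6, -0.6, -1.1]
opening: 0.0913
```

```bash
python3 - <<'E'
from h import *
where()
x,y=rackpt((-.193,-.0964),.22,-.065,.035)
plan([(x,y,.078,.22,10)],2)
snap('wrist','wrist0');c=camera_info('wrist');print({k:np.round(v,3).tolist() for k,v in c.items() if not isinstance(v,str)})
E
```

```text
t 2.6 reader [-0.2646 -0.075 ] z 0.2522 yaw 0.224 F [ 0.6 -0.6 -1.1] q [-0.27  0.21  1.83  0.    1.1  -2.  ] down [-0.  0. -1.]
T [[1.74, -0.0, -0.01], [1.74, -0.0, -0.02], [1.75, -0.01, -0.01], [1.74, 0.0, -0.02], [1.74, -0.0, -0.01], [1.74, -0.0, -0.02], [1.75, -0.0, -0.01], [1.74, -0.01, -0.02], [1.74, 0.0, -0.01], [1.74, -0.0, -0.02]]
R [[np.float64(0.0), 0, 0], [np.float64(0.001), 0, 0], [np.float64(0.0), 0, 0], [np.float64(0.001), 0, 0], [np.float64(0.0), 0, 0], [np.float64(0.001), 0, 0], [np.float64(0.0), 0, 0], [np.float64(0.001), 0, 0], [np.float64(0.0), 0, 0], [np.float64(0.0), 0, 0]]
{'intrinsics': [[325.192, 0.0, 282.395], [0.0, 325.192, 207.176], [0.0, 0.0, 1.0]], 'tool_from_camera': [[-0.0, 0.248, -0.969, -0.092], [-0.001, 0.969, 0.248, 0.065], [1.0, 0.001, 0.0, 0.001], [0.0, 0.0, 0.0, 1.0]]}
```

View pics/wrist0.png

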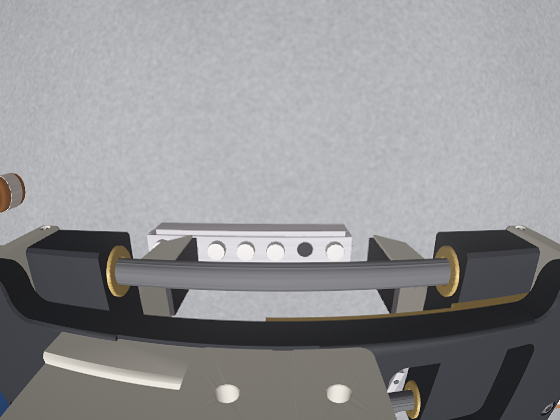

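The wrist view shows the rack between columns 148 and 352, with the +y end to the right of centre as planned, and bare bench below the fingers. Next I lower the hand behind it.

Call:
{"api": "arm_command", "payload": {
  "translation": [
    [1.74,0,0],
    [1.74,0,0],
    [1.74,0,0],
    [1.74,0,0],
    [1.74,0,0],
    [1.74,0,0],
    [1.74,0,0],
    [1.74,0,0],
    [1.74,0,0],
    [1.74,0,-0.1]
  ],
  "turn": [
    [0,0,0],
    [0,0,0],
    [0,0,0],
    [0,0,0],
    [0,0,0],
    [0,0,0],
    [0,0,0],
    [0,0,0],
    [0,0,0],
    [0,0,0]
  ]
}}

```text
clock: 3.48
tcp_pos: [0.428, -0.0402, 0.0776]
tool_rot: [-1.325, 1.13, 1.325]
ft_force: [0.0, -0.8, 1.5]
opening: 0.0908
```

```bash
cat >> h.py <<'E'
def arcplan(c,psi0,dpsi,cory,hx,hy,n):
    """rack poses while turning about rack-frame point (0,cory); hand fixed at rack (hx,hy)"""
    cor=np.array(rackpt(c,psi0,0,cory)); w=[]
    for i in range(1,n+1):
        ps=psi0+dpsi*i/n; cc=cor+np.array([np.sin(ps)*cory,-np.cos(ps)*cory]); w.append((*rackpt(cc,ps,hx,hy),ps))
    return w,cc
E
python3 - <<'E'
from h import *
where()
c=(-.193,-.0964)
w,cc=arcplan(c,.22,-.57,-.06,-.0345,.035,26)
x,y=rackpt(c,.22,-.0345,.035)
print(cc)
plan([(x,y,.078,.22,4)]+[(a,b,.078,p,1) for a,b,p in w],2)
E
```

```text
t 3.48 reader [-0.2641 -0.0762] z 0.0776 yaw 0.224 F [ 0.  -0.8  1.5] q [-0.27  0.5   2.03  0.    0.61 -2.  ] down [ 0.001  0.    -1.   ]
[-0.15933235 -0.09859148]
T [[-0.01, -0.76, -0.01], [-0.01, -0.76, -0.01], [-0.01, -0.76, -0.0], [-0.01, -0.77, -0.01], [-0.0, -0.2, 0.08], [-0.0, -0.21, 0.07], [-0.0, -0.21, 0.07], [-0.0, -0.21, 0.08], [-0.0, -0.21, 0.07], [-0.0, -0.21, 0.07]]
R [[np.float64(0.001), 0, 0], [np.float64(0.001), 0, 0], [np.float64(0.001), 0, 0], [np.float64(0.001), 0, 0], [np.float64(0.022), 0, 0], [np.float64(0.022), 0, 0], [np.float64(0.022), 0, 0], [np.float64(0.022), 0, 0], [np.float64(0.022), 0, 0], [np.float64(0.022), 0, 0]]
T [[-0.0, -0.21, 0.08], [-0.0, -0.21, 0.07], [-0.0, -0.21, 0.07], [-0.0, -0.21, 0.08], [-0.0, -0.21, 0.07], [-0.0, -0.21, 0.07], [-0.0, -0.2, 0.08], [-0.0, -0.21, 0.07], [-0.0, -0.21, 0.07], [-0.0, -0.21, 0.08]]
R [[np.float64(0.022), 0, 0], [np.float64(0.022), 0, 0], [np.float64(0.022), 0, 0], [np.float64(0.022), 0, 0], [np.float64(0.022), 0, 0], [np.float64(0.021), 0, 0], [np.float64(0.022), 0, 0], [np.float64(0.022), 0, 0], [np.float64(0.022), 0, 0], [np.float64(0.022), 0, 0]]
T [[-0.0, -0.21, 0.07], [-0.0, -0.21, 0.07], [-0.0, -0.21, 0.08], [-0.0, -0.21, 0.07], [-0.0, -0.21, 0.07], [-0.0, -0.21, 0.08], [-0.0, -0.21, 0.07], [-0.0, -0.2, 0.07], [-0.0, -0.21, 0.08], [-0.0, -0.21, 0.07]]
R [[np.float64(0.022), 0, 0], [np.float64(0.022), 0, 0], [np.float64(0.022), 0, 0], [np.float64(0.022), 0, 0], [np.float64(0.022), 0, 0], [np.float64(0.022), 0, 0], [np.float64(0.022), 0, 0], [np.float64(0.022), 0, 0], [np.float64(0.021), 0, 0], [np.float64(0.022), 0, 0]]
```

Call:
{"api": "arm_command", "payload": {
  "translation": [
    [0,-0.76,0],
    [0,-0.76,0],
    [0,-0.76,0],
    [0,-0.76,0],
    [0,-0.2,0.07],
    [0,-0.21,0.07],
    [0,-0.21,0.07],
    [0,-0.21,0.07],
    [0,-0.21,0.07],
    [0,-0.21,0.07]
  ],
  "turn": [
    [0,0,0],
    [0,0,0],
    [0,0,0],
    [0,0,0],
    [0.022,0,0],
    [0.022,0,0],
    [0.022,0,0],
    [0.022,0,0],
    [0.022,0,0],
    [0.022,0,0]
  ]
}}

```text
clock: 4.32
tcp_pos: [0.4705, -0.0305, 0.0787]
tool_rot: [-1.227, 1.197, 1.226]
ft_force: [-0.7, 0.6, 0.5]
opening: 0.0911
```

Call:
{"api": "arm_command", "payload": {
  "translation": [
    [0,-0.21,0.07],
    [0,-0.21,0.07],
    [0,-0.21,0.07],
    [0,-0.21,0.07],
    [0,-0.21,0.07],
    [0,-0.21,0.07],
    [0,-0.21,0.07],
    [0,-0.21,0.07],
    [0,-0.21,0.07],
    [0,-0.21,0.07]
  ],
  "turn": [
    [0.022,0,0],
    [0.022,0,0],
    [0.022,0,0],
    [0.022,0,0],
    [0.022,0,0],
    [0.022,0,0],
    [0.022,0,0],
    [0.022,0,0],
    [0.022,0,0],
    [0.022,0,0]
  ]
}}

```text
clock: 5.15
tcp_pos: [0.4916, -0.0252, 0.0782]
tool_rot: [-1.063, 1.296, 1.063]
ft_force: [-0.5, 1.4, 0.8]
opening: 0.0908
```

Call:
{"api": "arm_command", "payload": {
  "translation": [
    [0,-0.21,0.07],
    [0,-0.21,0.07],
    [0,-0.21,0.07],
    [0,-0.21,0.07],
    [0,-0.21,0.07],
    [0,-0.21,0.07],
    [0,-0.21,0.07],
    [0,-0.21,0.07],
    [0,-0.21,0.07],
    [0,-0.21,0.07]
  ],
  "turn": [
    [0.022,0,0],
    [0.022,0,0],
    [0.022,0,0],
    [0.022,0,0],
    [0.022,0,0],
    [0.022,0,0],
    [0.022,0,0],
    [0.022,0,0],
    [0.022,0,0],
    [0.022,0,0]
  ]
}}

```text
clock: 5.98
tcp_pos: [0.5137, -0.0246, 0.0782]
tool_rot: [-0.897, 1.378, 0.897]
ft_force: [-2.0, 1.2, 0.4]
opening: 0.0911
```

```bash
cat >> h.py <<'E'
def seerack(tag):
    """white caps/top points in the side and scene views, minAreaRect on low-lying points near the rack"""
    for n,dx in(('side',(-.003,-.001)),('scene',(.0035,.0015))):
        p,d=snap(n,n+tag); W=cloud(n,d); W=W.copy(); W[...,:2]-=np.array(dx); r=w2r(W)
        br=p.max(-1).astype(int); sat=br-p.min(-1)
        m=(W[...,2]>.040)&(W[...,2]<.066)&(r[...,0]>-.26)&(r[...,0]<-.004)&(abs(r[...,1])<.25)
        m&=~((np.hypot(r[...,0]+.098,r[...,1]-.0575)<.02))
        q=r[m]; 
        k,lab,st,_=cv2.connectedComponentsWithStats(m.astype(np.uint8)); i=1+np.argmax(st[1:,4]); q=r[lab==i]
        print(n,len(q),np.round(cv2.minAreaRect(np.float32(q*1000))[0],1),np.round(cv2.minAreaRect(np.float32(q*1000))[1:][0],1),round(cv2.minAreaRect(np.float32(q*1000))[2],1))
E
python3 - <<'E'
from h import *
where(); seerack('1')
a=cv2.imread('pics/scene1.png')[130:310,170:450];b=cv2.imread('pics/side1.png')[110:290,180:400]
cv2.imwrite('pics/c1.png',np.hstack([cv2.resize(a,(448,288)),cv2.resize(b,(352,288))]))
E
```

```text
t 5.98 reader [-0.1796 -0.0551] z 0.0782 yaw -0.351 F [-2.   1.2  0.4] q [-0.2   0.6   1.8   0.    0.75 -1.35] down [ 0.  0. -1.]
side 1043 [-162.8  -96.7] [215.1  67. ] 69.9
scene 1344 [-167.2  -98.1] [207.4  75.3] 69.7
```

View pics/c1.png

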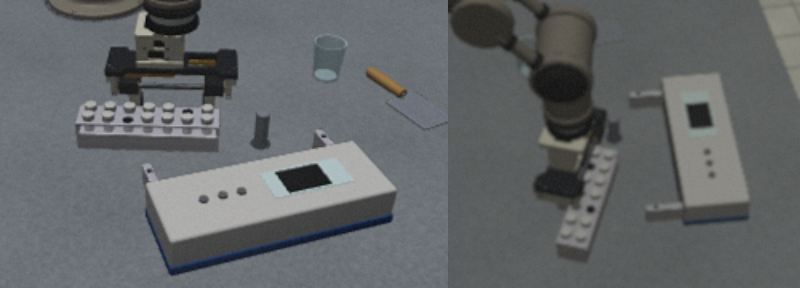

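The crops show the rack turned about 20 degrees with its +y end leading, standing between the hand and the bay with the post untouched. The measured pose agrees with the prediction, so I push it squarely sideways onto the entry line.

Call:
{"api": "arm_command", "payload": {
  "translation": [
    [0,-0.4,0],
    [0,-0.6,0],
    [0,-0.6,0],
    [0,-0.6,0],
    [0,-0.6,0],
    [0,-0.6,0],
    [0,-0.6,0],
    [0,-0.6,0],
    [0,-0.6,0],
    [0,-0.5,0]
  ],
  "turn": [
    [0,0,0],
    [0,0,0],
    [0,0,0],
    [0,0,0],
    [0,0,0],
    [0,0,0],
    [0,0,0],
    [0,0,0],
    [0,0,0],
    [0,0,0]
  ]
}}

```text
clock: 6.92
tcp_pos: [0.5663, -0.0479, 0.0782]
tool_rot: [-0.899, 1.377, 0.898]
ft_force: [-1.0, 1.1, 0.8]
opening: 0.0908
```

Call:
{"api": "arm_command", "payload": {
  "translation": [
    [0,0,0],
    [0,0.6,0],
    [0,2,0],
    [-1,1,-1],
    [-3,0,-2],
    [-3,0,-3],
    [-3,0,-3],
    [-1,0,-3],
    [0,0,-3],
    [0,0,-3]
  ],
  "turn": [
    [0,0,0],
    [0,0,0],
    [0,0,0],
    [0,0,0],
    [0,0,0],
    [0,0,0],
    [0,0,0],
    [0,0,0],
    [0,0,0],
    [0,0,0]
  ],
  "jaw": 2.0
}}

```text
clock: 7.75
tcp_pos: [0.4599, -0.1978, 0.1885]
tool_rot: [-0.901, 1.376, 0.896]
ft_force: [-0.3, -1.2, 0.5]
opening: 0.0289
```

```bash
python3 - <<'E'
from h import *
where(); seerack('2')
E
```

```text
t 7.75 reader [-0.2218 -0.2314] z 0.1885 yaw -0.348 F [-0.3 -1.2  0.5] q [-0.56  0.41  1.74  0.    0.99 -1.72] down [ 0.003 -0.002 -1.   ]
side 1219 [ -99.5 -119.3] [217.9  51.1] 69.9
scene 1433 [-103.  -120.7] [209.2  54.2] 69.1
```

```bash
python3 - <<'E'
from h import *
c=(-.1025,-.1195);ps=-.355
x,y=rackpt(c,ps,0,-.150); x2,y2=rackpt(c,ps,0,-.1155); print(x,y,x2,y2)
plan([(x,y,.15,ps-np.pi/2,14),(x,y,.078,ps-np.pi/2,6)],1)
E
```

```text
-0.15463855478536764 -0.2601469733229024 -0.14264668718473308 -0.22779816945863485
T [[0.3, -0.5, -0.0], [0.2, -0.5, 0.0], [0.3, -0.5, 0.1], [0.3, -0.5, 0.2], [0.2, -0.5, 0.2], [0.3, -0.5, 0.3], [0.3, -0.4, 0.3], [0.2, -0.3, 0.4], [0.3, -0.4, 0.4], [0.3, -0.3, 0.4]]
R [[np.float64(0.112), 0, 0], [np.float64(0.113), 0, 0], [np.float64(0.112), 0, 0], [np.float64(0.113), 0, 0], [np.float64(0.112), 0, 0], [np.float64(0.112), 0, 0], [np.float64(0.113), 0, 0], [np.float64(0.112), 0, 0], [np.float64(0.112), 0, 0], [np.float64(0.113), 0, 0]]
T [[0.3, -0.2, 0.5], [0.2, -0.2, 0.5], [0.3, -0.1, 0.5], [0.3, -0.1, 0.5], [1.2, 0.0, -0.0], [1.2, 0.0, -0.0], [1.2, 0.0, -0.0], [1.2, 0.0, -0.0], [1.2, 0.0, -0.0], [1.2, 0.0, -0.0]]
R [[np.float64(0.112), 0, 0], [np.float64(0.113), 0, 0], [np.float64(0.112), 0, 0], [np.float64(0.112), 0, 0], [np.float64(0.0), 0, 0], [np.float64(0.0), 0, 0], [np.float64(0.0), 0, 0], [np.float64(0.0), 0, 0], [np.float64(0.0), 0, 0], [np.float64(0.0), 0, 0]]
```

Call:
{"api": "arm_command", "payload": {
  "translation": [
    [0.3,-0.5,0],
    [0.2,-0.5,0],
    [0.3,-0.5,0.1],
    [0.3,-0.5,0.2],
    [0.2,-0.5,0.2],
    [0.3,-0.5,0.3],
    [0.3,-0.4,0.3],
    [0.2,-0.3,0.4],
    [0.3,-0.4,0.4],
    [0.3,-0.3,0.4]
  ],
  "turn": [
    [0.112,0,0],
    [0.113,0,0],
    [0.112,0,0],
    [0.113,0,0],
    [0.112,0,0],
    [0.112,0,0],
    [0.113,0,0],
    [0.112,0,0],
    [0.112,0,0],
    [0.113,0,0]
  ],
  "jaw": 1.0
}}

```text
clock: 8.68
tcp_pos: [0.508, -0.2182, 0.1599]
tool_rot: [-0.021, 1.571, 0.022]
ft_force: [-0.0, -0.3, -0.1]
opening: 0.01
```

Call:
{"api": "arm_command", "payload": {
  "translation": [
    [0.3,-0.2,0.5],
    [0.2,-0.2,0.5],
    [0.3,-0.1,0.5],
    [0.3,-0.1,0.5],
    [0,0,0],
    [0,0,0],
    [0,0,0],
    [0,0,0],
    [0,0,0],
    [0,0,0]
  ],
  "turn": [
    [0.112,0,0],
    [0.113,0,0],
    [0.112,0,0],
    [0.112,0,0],
    [0,0,0],
    [0,0,0],
    [0,0,0],
    [0,0,0],
    [0,0,0],
    [0,0,0]
  ]
}}

```text
clock: 9.52
tcp_pos: [0.5267, -0.2277, 0.1493]
tool_rot: [0.326, 1.546, -0.326]
ft_force: [0.9, 0.0, -0.1]
opening: 0.0101
```

```bash
python3 - <<'E'
from h import *
where(); seerack('3')
c=(-.1025,-.1195);ps=-.355
x,y=rackpt(c,ps,0,-.150); x2,y2=rackpt(c,ps,0,-.1155)
e=np.array([-.062,.006])-np.array(c)
k=.085/np.hypot(*e)
plan([(x,y,.078,ps-np.pi/2,10),(x2,y2,.078,ps-np.pi/2,8),(x2+e[0]*k,y2+e[1]*k,.078,ps-np.pi/2,12)],2)
E
```

```text
t 9.52 reader [-0.1532 -0.2569] z 0.1493 yaw -1.921 F [ 0.9  0.  -0.1] q [-0.54  0.58  1.57  0.    1.   -0.13] down [ 0. -0. -1.]
side 490 [-77.4 -81.5] [132.9  46.8] 77.8
scene 1433 [-102.5 -120.7] [209.7  54.1] 70.6
T [[0.71, -0.04, -0.0], [0.71, -0.03, -0.01], [0.72, -0.04, -0.0], [0.71, -0.03, -0.0], [0.71, -0.04, -0.01], [0.71, -0.03, -0.0], [0.72, -0.04, -0.0], [0.71, -0.03, -0.01], [0.71, -0.04, -0.0], [0.71, -0.03, -0.0]]
R [[np.float64(0.0), 0, 0], [np.float64(0.001), 0, 0], [np.float64(0.0), 0, 0], [np.float64(0.001), 0, 0], [np.float64(0.0), 0, 0], [np.float64(0.001), 0, 0], [np.float64(0.0), 0, 0], [np.float64(0.001), 0, 0], [np.float64(0.0), 0, 0], [np.float64(0.0), 0, 0]]
T [[0.0, 0.43, -0.0], [0.0, 0.43, -0.0], [0.0, 0.43, -0.0], [0.0, 0.43, -0.0], [0.0, 0.44, -0.0], [0.0, 0.43, -0.0], [0.0, 0.43, -0.0], [0.0, 0.43, -0.0], [0.0, 0.71, -0.03], [0.0, 0.71, -0.03]]
R [[np.float64(0.0), 0, 0], [np.float64(0.0), 0, 0], [np.float64(0.0), 0, 0], [np.float64(0.0), 0, 0], [np.float64(0.0), 0, 0], [np.float64(0.0), 0, 0], [np.float64(0.0), 0, 0], [np.float64(0.0), 0, 0], [np.float64(0.0), 0, 0], [np.float64(0.0), 0, 0]]
T [[0.0, 0.7, -0.03], [0.0, 0.71, -0.03], [0.0, 0.71, -0.03], [0.0, 0.71, -0.03], [0.0, 0.7, -0.03], [0.0, 0.71, -0.03], [0.0, 0.71, -0.03], [0.0, 0.71, -0.03], [0.0, 0.7, -0.03], [0.0, 0.71, -0.03]]
R [[np.float64(0.0), 0, 0], [np.float64(0.0), 0, 0], [np.float64(0.0), 0, 0], [np.float64(0.0), 0, 0], [np.float64(0.0), 0, 0], [np.float64(0.0), 0, 0], [np.float64(0.0), 0, 0], [np.float64(0.0), 0, 0], [np.float64(0.0), 0, 0], [np.float64(0.0), 0, 0]]
```

Call:
{"api": "arm_command", "payload": {
  "translation": [
    [0.71,-0.03,0],
    [0.71,-0.03,0],
    [0.71,-0.03,0],
    [0.71,-0.03,0],
    [0.71,-0.03,0],
    [0.71,-0.03,0],
    [0.71,-0.03,0],
    [0.71,-0.04,0],
    [0.71,-0.04,0],
    [0.71,-0.04,0]
  ],
  "turn": [
    [0,0,0],
    [0,0,0],
    [0,0,0],
    [0,0,0],
    [0,0,0],
    [0,0,0],
    [0,0,0],
    [0,0,0],
    [0,0,0],
    [0,0,0]
  ]
}}

```text
clock: 10.45
tcp_pos: [0.5254, -0.2309, 0.0774]
tool_rot: [0.327, 1.546, -0.327]
ft_force: [-0.0, 0.4, 0.7]
opening: 0.0102
```

Call:
{"api": "arm_command", "payload": {
  "translation": [
    [0,0.43,0],
    [0,0.43,0],
    [0,0.43,0],
    [0,0.43,0],
    [0,0.43,0],
    [0,0.43,0],
    [0,0.43,0],
    [0,0.43,0],
    [0,0.6,-0.03],
    [0,0.7,-0.03]
  ],
  "turn": [
    [0,0,0],
    [0,0,0],
    [0,0,0],
    [0,0,0],
    [0,0,0],
    [0,0,0],
    [0,0,0],
    [0,0,0],
    [0,0,0],
    [0,0,0]
  ]
}}

```text
clock: 11.28
tcp_pos: [0.5444, -0.1872, 0.0783]
tool_rot: [0.327, 1.545, -0.328]
ft_force: [-1.3, -3.0, 0.7]
opening: 0.01
```

Call:
{"api": "arm_command", "payload": {
  "translation": [
    [0,0.7,-0.03],
    [0,0.7,-0.03],
    [0,0.7,-0.03],
    [0,0.7,-0.03],
    [0,0.7,-0.03],
    [0,0.7,-0.03],
    [0,0.7,-0.03],
    [0,0.7,-0.03],
    [0,0.7,-0.03],
    [0,0.5,-0.03]
  ],
  "turn": [
    [0,0,0],
    [0,0,0],
    [0,0,0],
    [0,0,0],
    [0,0,0],
    [0,0,0],
    [0,0,0],
    [0,0,0],
    [0,0,0],
    [0,0,0]
  ]
}}

```text
clock: 12.12
tcp_pos: [0.5692, -0.123, 0.0781]
tool_rot: [0.327, 1.546, -0.327]
ft_force: [-1.0, -1.8, 1.3]
opening: 0.0101
```

```bash
python3 - <<'E'
from h import *
where(); seerack('4')
a=cv2.imread('pics/scene4.png')[130:310,170:450];b=cv2.imread('pics/side4.png')[110:290,180:400]
cv2.imwrite('pics/c4.png',np.hstack([cv2.resize(a,(448,288)),cv2.resize(b,(352,288))]))
E
```

```text
t 12.12 reader [-0.1177 -0.1496] z 0.0781 yaw -1.921 F [-1.  -1.8  1.3] q [-0.34  0.69  1.6   0.    0.86  0.07] down [ 0.  0. -1.]
side 303 [-47.9 -13.9] [141.8  32.5] 76.5
scene 1302 [-74.3 -33.4] [191.3  54. ] 70.7
```

View pics/c4.png

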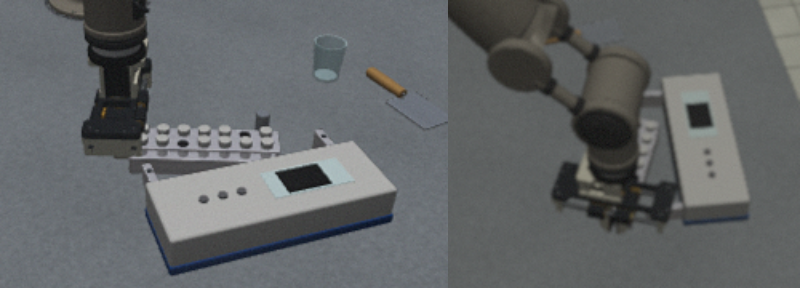

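The crops show the rack slanted with its +y end behind the post and its right corner clear of the side wall's tip. The scene and the hand position agree on the +y end to about 1 mm, so I continue another 49 mm.

Call:
{"api": "arm_command", "payload": {
  "translation": [
    [0,0.4,-0.02],
    [0,0.5,-0.02],
    [0,0.5,-0.02],
    [0,0.5,-0.02],
    [0,0.5,-0.02],
    [0,0.5,-0.02],
    [0,0.5,-0.02],
    [0,0.5,-0.02],
    [0,0.5,-0.02],
    [0,0.4,-0.02]
  ],
  "turn": [
    [0,0,0],
    [0,0,0],
    [0,0,0],
    [0,0,0],
    [0,0,0],
    [0,0,0],
    [0,0,0],
    [0,0,0],
    [0,0,0],
    [0,0,0]
  ]
}}

```text
clock: 13.05
tcp_pos: [0.5868, -0.0786, 0.0781]
tool_rot: [0.327, 1.546, -0.327]
ft_force: [-1.3, -1.2, -1.2]
opening: 0.0098
```

```bash
python3 - <<'E'
from h import *
where(); seerack('5')
E
```

```text
t 13.05 reader [-0.1031 -0.1041] z 0.0781 yaw -1.922 F [-1.3 -1.2 -1.2] q [-0.26  0.7   1.57  0.    0.87  0.15] down [ 0.  0. -1.]
side 257 [-34.  34.] [141.  27.] 73.6
scene 1252 [-60.4  14.4] [187.2  54. ] 69.5
```

Call:
{"api": "arm_command", "payload": {
  "translation": [
    [0,-0.5,0],
    [0,-1,0],
    [0,-1.5,0],
    [-1,-1,0],
    [-2,0,0],
    [-2,0,0],
    [-2,0,0],
    [-1,0,0],
    [0,0,0],
    [0,0,0]
  ],
  "turn": [
    [0,0,0],
    [0,0,0],
    [0,0,0],
    [0,0,0],
    [0,0,0],
    [0,0,0],
    [0,0,0],
    [0,0,0],
    [0,0,0],
    [0,0,0]
  ]
}}

```text
clock: 13.98
tcp_pos: [0.5702, -0.1162, 0.1585]
tool_rot: [0.327, 1.545, -0.327]
ft_force: [-0.3, 0.1, -0.4]
opening: 0.0098
```

```bash
python3 - <<'E'
from h import *
where(); seerack('6')
c=(-.0633,.0033);ps=-.352
x,y=rackpt(c,ps,-.070,-.048)
plan([(x,y,.155,ps,14),(x,y,.155,ps,1),(x,y,.078,ps,5)],1)
E
```

```text
t 13.98 reader [-0.1172 -0.1427] z 0.1585 yaw -1.922 F [-0.3  0.1 -0.4] q [-0.33  0.58  1.54  0.    1.03  0.08] down [ 0.001 -0.    -1.   ]
side 362 [-37.8  48.4] [118.7  44.7] 75.1
scene 1412 [-63.3   3.4] [209.6  52.4] 70.3
T [[0.0, 0.8, -0.5], [0.0, 0.8, -0.4], [0.0, 0.8, -0.3], [0.1, 0.9, -0.2], [-0.0, 0.9, -0.1], [-0.0, 1.0, -0.0], [0.0, 0.9, 0.1], [0.0, 0.9, 0.1], [0.0, 0.8, 0.3], [0.0, 0.8, 0.4]]
R [[np.float64(-0.112), 0, 0], [np.float64(-0.112), 0, 0], [np.float64(-0.112), 0, 0], [np.float64(-0.113), 0, 0], [np.float64(-0.112), 0, 0], [np.float64(-0.112), 0, 0], [np.float64(-0.112), 0, 0], [np.float64(-0.112), 0, 0], [np.float64(-0.112), 0, 0], [np.float64(-0.112), 0, 0]]
T [[0.1, 0.8, 0.5], [-0.0, 0.7, 0.6], [-0.0, 0.7, 0.6], [0.0, 0.6, 0.7], [0.0, -0.0, 0.0], [1.5, -0.0, 0.0], [1.6, -0.0, 0.0], [1.5, -0.0, 0.0], [1.6, -0.0, 0.0], [1.5, -0.0, 0.0]]
R [[np.float64(-0.113), 0, 0], [np.float64(-0.112), 0, 0], [np.float64(-0.112), 0, 0], [np.float64(-0.112), 0, 0], [np.float64(0.0), 0, 0], [np.float64(0.0), 0, 0], [np.float64(0.0), 0, 0], [np.float64(0.0), 0, 0], [np.float64(0.0), 0, 0], [np.float64(0.0), 0, 0]]
```

Call:
{"api": "arm_command", "payload": {
  "translation": [
    [0,0.8,-0.5],
    [0,0.8,-0.4],
    [0,0.8,-0.3],
    [0,0.9,-0.2],
    [0,0.9,-0.1],
    [0,1,0],
    [0,0.9,0.1],
    [0,0.9,0.1],
    [0,0.8,0.3],
    [0,0.8,0.4]
  ],
  "turn": [
    [-0.112,0,0],
    [-0.112,0,0],
    [-0.112,0,0],
    [-0.113,0,0],
    [-0.112,0,0],
    [-0.112,0,0],
    [-0.112,0,0],
    [-0.112,0,0],
    [-0.112,0,0],
    [-0.112,0,0]
  ],
  "jaw": 6.0
}}

```text
clock: 14.92
tcp_pos: [0.5556, -0.0256, 0.1567]
tool_rot: [-0.554, 1.501, 0.557]
ft_force: [0.0, -0.0, 0.6]
opening: 0.0601
```

Call:
{"api": "arm_command", "payload": {
  "translation": [
    [0,0.8,0.5],
    [0,0.7,0.6],
    [0,0.7,0.6],
    [0,0.6,0.7],
    [0,0,0],
    [0,0,0],
    [0,0,0],
    [0,0,0],
    [0,0,0],
    [0,0,0]
  ],
  "turn": [
    [-0.113,0,0],
    [-0.112,0,0],
    [-0.112,0,0],
    [-0.112,0,0],
    [0,0,0],
    [0,0,0],
    [0,0,0],
    [0,0,0],
    [0,0,0],
    [0,0,0]
  ]
}}

```text
clock: 15.75
tcp_pos: [0.5504, 0.0101, 0.158]
tool_rot: [-0.895, 1.379, 0.895]
ft_force: [-1.0, -0.1, 0.4]
opening: 0.0606
```

```bash
python3 - <<'E'
from h import *
where(); seerack('7')
c=np.array((-.0633,.0034));ps=-.348
x,y=rackpt(c,ps,-.070,-.048)
cor=np.array(rackpt(c,ps,.025,.105)); w=[];n=22
for i in range(1,n+1):
    p=ps*(1-i/n); cc=cor-(np.array(rackpt((0,0),p,.025,.105))); w.append((*rackpt(cc,p,-.0345,-.048),.078,p,1))
print(cor,cc)
x2,y2=rackpt(c,ps,-.0345,-.048)
plan([(x,y,.078,ps,10),(x2,y2,.078,ps,8)]+w,2)
E
```

```text
t 15.75 reader [-0.1452 -0.0181] z 0.158 yaw -0.353 F [-1.  -0.1  0.4] q [-0.12  0.53  1.63  0.    0.98 -1.27] down [-0.  0. -1.]
side 1036 [-60.8   3.1] [214.5  51.2] 69.9
scene 1414 [-63.3   3.6] [209.9  54.4] 70.5
[-0.00399165  0.09358049] [-0.02899165 -0.01141951]
T [[0.8, 0.0, -0.0], [0.8, 0.01, -0.0], [0.8, -0.0, -0.0], [0.81, 0.0, -0.0], [0.8, 0.0, -0.0], [0.8, 0.01, -0.0], [0.8, 0.0, -0.0], [0.8, 0.0, -0.0], [0.8, 0.01, -0.0], [0.8, -0.0, -0.0]]
R [[np.float64(-0.0), 0, 0], [np.float64(-0.001), 0, 0], [np.float64(-0.0), 0, 0], [np.float64(-0.001), 0, 0], [np.float64(-0.0), 0, 0], [np.float64(-0.001), 0, 0], [np.float64(-0.0), 0, 0], [np.float64(-0.001), 0, 0], [np.float64(-0.0), 0, 0], [np.float64(-0.001), 0, 0]]
T [[0.0, -0.44, -0.0], [0.0, -0.45, -0.0], [0.0, -0.44, -0.0], [0.0, -0.45, -0.0], [0.0, -0.44, -0.0], [0.0, -0.44, -0.0], [0.0, -0.45, -0.0], [0.0, -0.44, -0.0], [0.0, -0.24, -0.1], [0.0, -0.25, -0.09]]
R [[np.float64(0.0), 0, 0], [np.float64(0.0), 0, 0], [np.float64(0.0), 0, 0], [np.float64(0.0), 0, 0], [np.float64(0.0), 0, 0], [np.float64(0.0), 0, 0], [np.float64(
[... 381 characters left out ...]
6), 0, 0], [np.float64(-0.016), 0, 0], [np.float64(-0.015), 0, 0], [np.float64(-0.016), 0, 0], [np.float64(-0.016), 0, 0], [np.float64(-0.016), 0, 0], [np.float64(-0.016), 0, 0], [np.float64(-0.016), 0, 0]]
T [[0.0, -0.25, -0.09], [0.0, -0.24, -0.09], [0.0, -0.24, -0.1], [0.0, -0.25, -0.09], [0.0, -0.24, -0.09], [0.0, -0.24, -0.09], [0.0, -0.24, -0.1], [0.0, -0.25, -0.09], [0.0, -0.24, -0.09], [0.0, -0.24, -0.09]]
R [[np.float64(-0.015), 0, 0], [np.float64(-0.016), 0, 0], [np.float64(-0.016), 0, 0], [np.float64(-0.016), 0, 0], [np.float64(-0.016), 0, 0], [np.float64(-0.015), 0, 0], [np.float64(-0.016), 0, 0], [np.float64(-0.016), 0, 0], [np.float64(-0.016), 0, 0], [np.float64(-0.016), 0, 0]]
```

Call:
{"api": "arm_command", "payload": {
  "translation": [
    [0.8,0,0],
    [0.8,0,0],
    [0.8,0,0],
    [0.8,0,0],
    [0.8,0,0],
    [0.8,0,0],
    [0.8,0,0],
    [0.8,0,0],
    [0.8,0,0],
    [0.8,0,0]
  ],
  "turn": [
    [0,0,0],
    [0,0,0],
    [0,0,0],
    [0,0,0],
    [0,0,0],
    [0,0,0],
    [0,0,0],
    [0,0,0],
    [0,0,0],
    [0,0,0]
  ]
}}

```text
clock: 16.68
tcp_pos: [0.5504, 0.0105, 0.0773]
tool_rot: [-0.896, 1.378, 0.896]
ft_force: [0.5, -0.3, -0.6]
opening: 0.06
```

Call:
{"api": "arm_command", "payload": {
  "translation": [
    [0,-0.44,0],
    [0,-0.44,0],
    [0,-0.44,0],
    [0,-0.44,0],
    [0,-0.44,0],
    [0,-0.44,0],
    [0,-0.44,0],
    [0,-0.44,0],
    [0,-0.24,-0.09],
    [0,-0.24,-0.09]
  ],
  "turn": [
    [0,0,0],
    [0,0,0],
    [0,0,0],
    [0,0,0],
    [0,0,0],
    [0,0,0],
    [0,0,0],
    [0,0,0],
    [-0.016,0,0],
    [-0.016,0,0]
  ]
}}

```text
clock: 17.52
tcp_pos: [0.5862, -0.0074, 0.0781]
tool_rot: [-0.921, 1.367, 0.922]
ft_force: [-1.6, 1.4, 1.0]
opening: 0.0601
```

Call:
{"api": "arm_command", "payload": {
  "translation": [
    [0,-0.24,-0.09],
    [0,-0.24,-0.09],
    [0,-0.24,-0.09],
    [0,-0.24,-0.09],
    [0,-0.24,-0.09],
    [0,-0.24,-0.09],
    [0,-0.24,-0.09],
    [0,-0.24,-0.09],
    [0,-0.24,-0.09],
    [0,-0.24,-0.09]
  ],
  "turn": [
    [-0.016,0,0],
    [-0.016,0,0],
    [-0.016,0,0],
    [-0.016,0,0],
    [-0.016,0,0],
    [-0.016,0,0],
    [-0.016,0,0],
    [-0.016,0,0],
    [-0.016,0,0],
    [-0.016,0,0]
  ]
}}

```text
clock: 18.35
tcp_pos: [0.6065, -0.0235, 0.0781]
tool_rot: [-1.042, 1.307, 1.043]
ft_force: [-1.1, 0.4, 0.1]
opening: 0.0599
```

```bash
python3 - <<'E'
from h import *
where(); seerack('8')
a=cv2.imread('pics/scene8.png')[130:310,170:450];b=cv2.imread('pics/side8.png')[110:290,180:400]
cv2.imwrite('pics/c8.png',np.hstack([cv2.resize(a,(448,288)),cv2.resize(b,(352,288))]))
E
```

```text
t 18.35 reader [-0.0871 -0.0478] z 0.0781 yaw -0.158 F [-1.1  0.4  0.1] q [-0.16  0.72  1.52  0.    0.9  -1.51] down [-0.  0. -1.]
side 543 [-32.6  -8.5] [211.8  30.7] 81.0
scene 1558 [-55.   -4.5] [209.6  73.8] 81.1
```

View pics/c8.png

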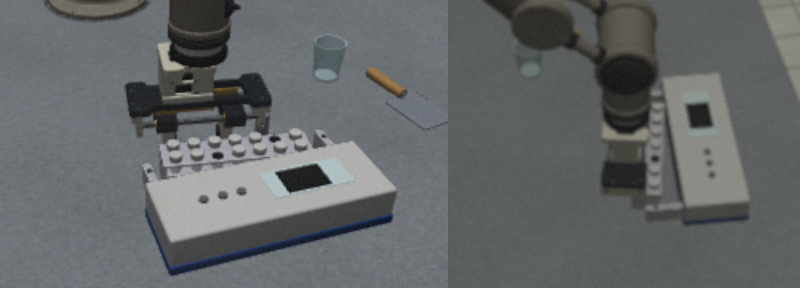

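The crops show the rack between the side walls, 9 degrees off the wall and turning with the hand. I'll do the rest of the arc and then a gentle seating push.

Call:
{"api": "arm_command", "payload": {
  "translation": [
    [0,-0.24,-0.09],
    [0,-0.24,-0.09],
    [0,-0.24,-0.09],
    [0,-0.24,-0.09],
    [0,-0.24,-0.09],
    [0,-0.24,-0.09],
    [0,-0.24,-0.09],
    [0,-0.24,-0.09],
    [0,-0.24,-0.09],
    [0,-0.24,-0.09]
  ],
  "turn": [
    [-0.016,0,0],
    [-0.016,0,0],
    [-0.016,0,0],
    [-0.016,0,0],
    [-0.016,0,0],
    [-0.016,0,0],
    [-0.016,0,0],
    [-0.016,0,0],
    [-0.016,0,0],
    [-0.014,0,0]
  ]
}}

```text
clock: 19.28
tcp_pos: [0.6288, -0.036, 0.0782]
tool_rot: [-1.16, 1.24, 1.16]
ft_force: [-2.2, 0.3, 0.8]
opening: 0.0599
```

Call:
{"api": "arm_command", "payload": {
  "translation": [
    [0,0,0],
    [0,-0.05,0],
    [0,-0.05,0],
    [0,-0.05,0],
    [0,-0.05,0],
    [0,-0.05,0],
    [0,0,0],
    [0,0,0],
    [0,0,0],
    [0,0,0]
  ],
  "turn": [
    [0,0,0],
    [0,0,0],
    [0,0,0],
    [0,0,0],
    [0,0,0],
    [0,0,0],
    [0,0,0],
    [0,0,0],
    [0,0,0],
    [0,0,0]
  ]
}}

```text
clock: 20.12
tcp_pos: [0.6305, -0.036, 0.0781]
tool_rot: [-1.159, 1.241, 1.16]
ft_force: [-5.8, -0.7, 3.0]
opening: 0.06
```

```bash
python3 - <<'E'
from h import *
where(); seerack('9')
E
```

```text
t 20.12 reader [-0.0623 -0.0587] z 0.0781 yaw -0.002 F [-5.8 -0.7  3. ] q [-0.18  0.76  1.44 -0.    0.94 -1.68] down [-0.002  0.    -1.   ]
side 166 [-13.  -63.6] [ 17.7 107. ] 0.5
scene 1319 [-39.4 -10.6] [210.  70.] 89.1
```

Call:
{"api": "arm_command", "payload": {
  "translation": [
    [0,-0.05,0],
    [0,-0.05,0],
    [0,-0.05,0],
    [0,-0.05,0],
    [0,0,0],
    [0,0,0],
    [0,0,0],
    [0,0,0],
    [0,0,0],
    [0,0,0]
  ],
  "turn": [
    [0,0,0],
    [0,0,0],
    [0,0,0],
    [0,0,0],
    [0,0,0],
    [0,0,0],
    [0,0,0],
    [0,0,0],
    [0,0,0],
    [0,0,0]
  ]
}}

```text
clock: 21.05
tcp_pos: [0.6308, -0.036, 0.0781]
tool_rot: [-1.157, 1.244, 1.164]
ft_force: [-11.8, -1.6, 8.1]
opening: 0.0598
```

```bash
python3 - <<'E'
from h import *
where(); print(read_state()['wrist_torque'])
E
```

```text
t 21.05 reader [-0.062  -0.0587] z 0.0781 yaw -0.001 F [-11.8  -1.6   8.1] q [-0.18  0.76  1.44 -0.    0.95 -1.68] down [-0.006  0.    -1.   ]
[0.15259148 1.70667567 0.52004962]
```

The force climbs with no further travel, so the rack is against the wall on the hand's side. I'll back off and check that it is flush.

Call:
{"api": "arm_command", "payload": {
  "translation": [
    [0,0.1,0],
    [0,0.3,0],
    [0,0.8,0],
    [0,1.5,0],
    [0,2,0],
    [-2,1,0],
    [-4,0,0],
    [-4,0,0],
    [-4,0,0],
    [-2,0,0]
  ],
  "turn": [
    [0,0,0],
    [0,0,0],
    [0,0,0],
    [0,0,0],
    [0,0,0],
    [0,0,0],
    [0,0,0],
    [0,0,0],
    [0,0,0],
    [0,0,0]
  ]
}}

```text
clock: 21.88
tcp_pos: [0.5781, -0.0325, 0.2437]
tool_rot: [-1.164, 1.234, 1.152]
ft_force: [0.7, -0.2, 1.1]
opening: 0.0599
```

Call:
{"api": "arm_command", "payload": {
  "translation": [
    [0,4,0],
    [0,4,0],
    [0,4,0],
    [0,0,0],
    [0,0,0],
    [0,0,0],
    [0,0,0],
    [0,0,0],
    [0,0,0],
    [0,0,0]
  ],
  "turn": [
    [0,0,0],
    [0,0,0],
    [0,0,0],
    [0,0,0],
    [0,0,0],
    [0,0,0],
    [0,0,0],
    [0,0,0],
    [0,0,0],
    [0,0,0]
  ]
}}

```text
clock: 22.72
tcp_pos: [0.4571, -0.0243, 0.2379]
tool_rot: [-1.159, 1.24, 1.159]
ft_force: [-0.6, 0.4, -0.4]
opening: 0.0603
```

```bash
python3 - <<'E'
from h import *
where()
for n,dx in(('side',(-.003,-.001)),('scene',(.0035,.0015))):
    p,d=snap(n,n+'10');W=cloud(n,d);W[...,:2]-=np.array(dx);r=w2r(W);z=W[...,2]
    # back edge (robot side) of the rack per y bin
    m=(z>.035)&(z<.052)&(r[...,0]>-.075)&(r[...,0]<-.01)&(abs(r[...,1])<.14)
    q=r[m];b=np.arange(-.115,.1,.02)
    e=np.array([(y+.01,np.percentile(q[abs(q[:,1]-y-.01)<.01,0],5)) for y in b if (abs(q[:,1]-y-.01)<.01).sum()>6])
    k=np.polyfit(*e.T,1);print(n,'back edge x',np.round(k[1],4),'slope',np.round(k[0],4),'y range',np.percentile(q[:,1],[.5,99.5]),np.round(e[:,1],4))
a=cv2.imread('pics/scene10.png')[180:300,230:430];b=cv2.imread('pics/side10.png')[130:260,260:390]
cv2.imwrite('pics/c10.png',np.hstack([cv2.resize(a,(480,288),interpolation=2),cv2.resize(b,(288,288),interpolation=2)]))
E
```

```text
t 22.72 reader [-0.2361 -0.0585] z 0.2379 yaw -0.002 F [-0.6  0.4 -0.4] q [-0.22  0.28  1.78  0.    1.08 -1.72] down [ 0.  0. -1.]
side back edge x -0.0482 slope -0.0076 y range [-0.13549915  0.1337742 ] [-0.0477 -0.0467 -0.0481 -0.048  -0.0481 -0.0485 -0.0485 -0.0478 -0.0481
 -0.0487 -0.0494]
scene back edge x -0.0488 slope -0.0051 y range [-0.11568653  0.12912595] [-0.049  -0.0496 -0.0459 -0.0498 -0.0481 -0.0455 -0.0502 -0.0505 -0.0519
 -0.0495 -0.047 ]
```

View pics/c10.png

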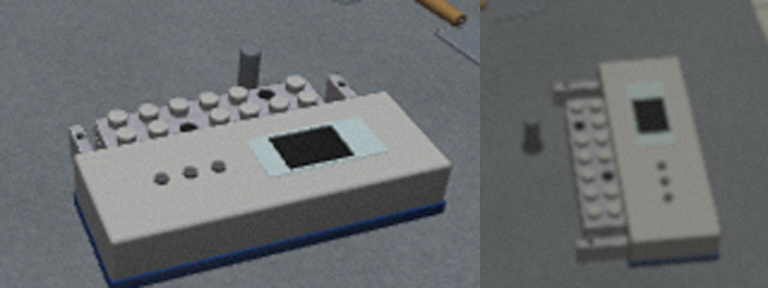

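```bash
python3 - <<'E'
from h import *
for n,bb in dict(scene=dict(beaker=(360,145,390,185),jar=(92,202,130,245),spatula=(396,170,455,212))).items():
    p0=np.load('/tmp/scene0.npz')['p'].astype(int);p1=np.load('/tmp/scene10.npz')['p'].astype(int)
    for k,(a,b,c,d) in bb.items(): print(k,'mean abs diff',abs(p0-p1)[b:d,a:c].mean().round(2))
print(hand_in())
E
```

```text
beaker mean abs diff 2.78
jar mean abs diff 2.84
spatula mean abs diff 2.74
the job is handed in; nothing more can be done
None
```

The rack is home in the tube reader's bay, flush along the back wall, and the job is handed in; no verdict came back.

- **Moves:** With open fingertips on its long side I turned the rack to about 20 degrees, +y end leading, and pushed it onto the entry line. Next I pushed it from its -y end behind the post and past the right wall's tip. Then I swung the other end in and pressed it home. It was never gripped or lifted.
- **Seating:** The force on the hand rose to about 12 N with no further travel, so it is against the wall. Its robot-side edge measured 48–49 mm before the wall (50 mm is ideal), putting the origin near x = -24 to -25 mm. It is 0.005–0.008 rad off the wall, and y is about -11 mm. All are inside the limits.
- **Clearances:** The hand was backed off and raised about 17 cm above the rack. The picture patches around the beaker, jar and spatula showed no change beyond image noise.
- **Disagreements:** The two fixed cameras differ by about 5 mm in absolute position, so I corrected each one to the reader. During the pushes the gripper or arm spoiled some of the automatic rack fits, so I relied on the hand's position and the clearer scene view. The last y-range check also took in the side walls, so the final y comes from the scene fit just before the last push.
- **Time:** It took about 23 s of the 72 s allowed.

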